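Shut the jewellery chest and ring for the attendant

ROBOT

A 6-joint arm with a two-finger parallel gripper is mounted at the origin on the work surface. World frame = base frame: x ahead of the robot, y to its left, z up, the work surface at z = 0. Lengths are in m, angles in rad, forces in N, time in s.
With the tool pointing down it reaches from about 0.325 to 1 m from the base axis. Payload 5.1 kg.
Tool frame: the origin (TCP) lies on the front face of the gripper's body, between the roots of the fingers; the fingertips stand 73 mm ahead of it and the grasp point (between the pads) lies 54 mm ahead of it (bot.tip_extent is the distance from the TCP to the fingertips, in m); z points along the fingers, y is the line along which they close (so a half turn about z gives the same grasp; the last joint's range is limited). The gripper opens to 85 mm and grips with 20 to 120 N. Pads are 22 mm wide; open, the fingers measure 114 mm over their backs; the gripper's body (76 mm by 85 mm) begins 54 mm behind the grasp point. The pads swing forward as they close: fully open they stand 13 mm farther back than shut.
Start: joints at [1.126, 0.124, 1.65, -0, 1.367, -0.083], TCP at [0.23, 0.608, 0.304] pointing down, gripper open.
Joint ranges: [-2.61, 2.61], [-1.02, 2.33], [0.03, 2.71], [-1.35, 4.49], [0.32, 2.68], [-2.91, 2.91]. Speed limits (rad/s): [2.57, 2.57, 3.14, 3.14, 3.14, 3.14].

INTERFACE

Orientations are given as [roll, pitch, yaw] about the fixed x, y, z axes, in that order (R = Rz(yaw) Ry(pitch) Rx(roll)).
In Python, from workcell import get_obs, optics, ticket, bot gives the robot as it stands.
- The arm moves only by the shell command python3 -m handwheel 'ROWS'. ROWS is JSON, a list that holds one entry, the list of rows, each a list of 5 numbers: the shift along the tool's x, y, z in mm, then the turn about the tool's z in degrees, then the opening in per cent of the stroke, from 0 (shut) to 100 (fully open). A call has exactly 10 rows; each row is the pose to reach, as a shift and turn from the pose commanded when the call began, along the tool's axes at that moment; what a row does not reach only later rows make up. A row lasts 1/8 s, in which the tool goes at most 62.5 mm and 10.7 degrees, less where a joint would pass 70% of its speed; a pose out of reach is approached as far as the arm can. A call with a gripper value outside its range is refused whole. The fingers move at their own pace and stop on an object; the grip force is fixed at half the most. Time passes only in rows, so rows that repeat a pose let the fingers close, or fill a call up. It gives the time, the measured TCP pose, the force, the opening and the grip force at its end, in the units of the state.
- get_obs(): the state, without advancing time (a new reading comes with each control period).
- optics.camera(name): name is "side" or "top"; returns a dict with "img" (420x560x3 uint8, red, green, blue), "camera_matrix" (3x3 intrinsics, pixels), "R" (3x3) and "t" (3): a world point X has camera coordinates R X + t. Camera axes: x right, y down, z forward; pixel columns grow to the right and rows downward; lengths in m; the calibration is good to about 2 mm. A picture is of the moment at which its call begins. There is no depth.
- ticket.job_done(): hands the job in; it is judged then, once.
The state is a dict: "time": time; "joints": joint angles; "qd": joint speeds; "tau": joint torques, N m; "tool_pos": TCP position; "orientation": TCP orientation; "wrist_force": force on the tool from outside, world axes, zero at the start; "moment": the same for the moment, N m; "gripper_width": finger opening in m; "grip_force": force on a finger pad.
Only numpy, scipy, OpenCV 4.12 (cv2) and the standard library are available. Lean on these libraries where they do the work, as an engineer would, in place of code of your own. Each camera call takes 0.05 s, during which the arm holds its last target. There are 200 camera calls.

TASK

The viewing is over: with your fingertips gently push the oak jewellery chest's lid fully shut without slamming it, so that nobody else sees inside, and only then ring for the vault attendant by lightly pressing the plunger of the bronze desk bell all the way down and letting it spring back. Touch only the plunger, not the gong; do not pick up or shift the chest, the bell or anything else on the table. Finish with your hand drawn back at least 10 cm from the bell.

Things in the scene. Friction and masses are not known exactly. Their poses are not given: they have to be found in the camera images.
- chest: Oak jewellery chest, blue lining, brass lock plate in front, 130 deep (its x) x 190 wide (its y) x 75 high without lid, about 1.6 to 2 kg, loose on the table. Origin: centre of its underside; z up; x points from the front (roughly towards the robot) to the hinge side (away from it). The lid's hinge line runs along y at x = +65, z = +75 mm.
- chest_lid (a joint): Angle of the chest's lid in rad: 0 fully shut, positive open (free edge up and back, away from the robot); it starts about 40 to 70 degrees open. Its friction stay holds the lid wherever it is left, so it does not fall; pushing square to the lid near its free edge takes about 2 to 3 N. Stops at 0 (shut, hard) and 1.6.
- lid_edge (a point): Point on the lid's OUTER (top) face, midway along its width, 115 mm from the hinge line, 15 mm from the free edge. The lid: a flat oak slab 130 from hinge to free edge, 190 wide, 16 thick; the hinge line lies in the plane of its underside; shut, its outer face is 91 mm above the table. Axes: x from free edge to hinge, y along the hinge, z out of the outer face (open: up and away from the robot).
- bell: Heavy desk bell, about 0.55 to 0.85 kg, loose on the table: dark wooden base 88 in diameter, domed bronze gong, brass plunger on top, 70 high in all. Origin: centre of its underside; z up, round about z.
- bell_gong: The bell's bronze gong (dome), 83 in diameter, from 18 to 53 mm above the table, fixed to the bell; not to be touched. Its origin is the bell's origin.
- bell_plunger (a joint): Travel of the bell's plunger in m: 0 released (up), 0.005 fully down. A spring returns it; it starts to move at about 0.6 N and is fully down at about 3.6 N.
- plunger_top (a point): Centre of the top of the brass plunger, a button 18 mm in diameter and 6 mm thick; 70 mm above the table when released, 17 mm above the crown of the gong; moves straight down 5 mm when pressed.
- canister: Brass screw-top coin canister with knurled lid, 64 in diameter, 75 high; bystander. Origin: centre of its underside.
- coin_tube: Clear tube of silver dollars, 46 in diameter, 96 high, standing within about 12 cm of the bell (centre to centre); bystander. Origin: centre of its underside.
- spectacle_case: Tortoiseshell-effect spectacle case, 62 (x) x 160 (y) x 34 high, lying beyond the other things; bystander. Origin: centre of its underside.
- loupe: Folding jeweller's loupe, steel lens ring 30 in diameter and 13 high with a black cover along its +x, 70 long over all; bystander. Origin: centre of the ring's underside.
- box_key: Brass deposit box key with a red tag, 105 long along x, 24 wide, 5 high; bystander. Origin: underside of its round bow.
There are look-alikes about, which are no part of the job. There is more than one size of the bell; the one meant has the size given above. There is more than one size of the chest; the one meant has the size given above.

How it is judged:
On the way, in this order (a step that is already met when the one before it is completed fails the run):
1. the chest's lid is fully shut, with the bell not yet pressed (value of joint chest_lid below 0.03 rad and value of joint bell_plunger below 0.001 m), for 0.2 s.
2. the bell's plunger is pressed all the way down by the fingers (value of joint bell_plunger above 0.004 m and contact force between the fingers and bell_plunger above 0.3 N and value of joint chest_lid below 0.03 rad), for 0.02 s.
3. the plunger has sprung back and the hand is withdrawn (value of joint bell_plunger below 0.001 m and distance between the grasp point and plunger_top above 0.08 m), for 0.2 s.
At the end, for the whole second after the job is handed in: Lid shut within 0.03 rad (4 mm at its edge), plunger up again within 1 mm, grasp point over 80 mm from the plunger, chest within 20 mm and bell within 12 mm of where they began, at rest, bell upright; every bystander within 12 mm of where it began, coin tube standing (all of step 3 and value of joint chest_lid below 0.03 rad and distance of chest from where it was at the start of the episode below 0.02 m and distance of each of bell, canister, coin_tube, spectacle_case, loupe, box_key from where it was at the start of the episode below 0.012 m and angle between bell's own z axis and vertical below 0.1 rad and linear speed of each of bell, chest below 0.02 m/s and angle between coin_tube's own z axis and vertical below 0.2 rad); the robot touches nothing.
It fails at once if the bell is pressed while the chest is still open (value of joint bell_plunger above 0.002 m and value of joint chest_lid above 0.05 rad).
It fails at once if the lid slams (faster than 3 rad/s) or is pressed harder than 90 N (velocity of joint chest_lid below -3 rad/s or contact force between any of the fingers, the arm and chest_lid above 90 N).
It fails at once if the gong is touched, or the plunger is pressed harder than 40 N (contact force between any of the fingers, the arm and bell_gong above 0.5 N or contact force between any of the fingers, the arm and bell_plunger above 40 N).
It fails at once if the bell (by 12 mm) or the chest (by 20 mm) is shoved, lifted or carried (distance of bell from where it was at the start of the episode above 0.012 m or distance of chest from where it was at the start of the episode above 0.02 m).
It fails at once if a bystander is moved by more than 12 mm (distance of any of canister, coin_tube, spectacle_case, loupe, box_key from where it was at the start of the episode above 0.012 m).
It also fails if it takes over 48 s, if anything falls off the work surface, if the arm or the gripper's body presses on something with over 40 N, if the wrist force passes 120 N, or if a joint passes its speed limit or range.

## Working session

There is one attempt and no reset: what is moved stays moved. The work goes in short steps, Python scripts to look and compute and a shell command to move; the robot and the scene stay as the last step left them, time stands still between calls to the robot, and variables do not carry over. Pictures are saved under pics/ and viewed, at most 10 in all, crops included, and the job is handed in when it is done.

```bash
mkdir -p pics; python3 - <<'E'
from workcell import get_obs, optics, ticket, bot
import cv2,numpy as np
for n in("top","side"):
    c=optics.camera(n); cv2.imwrite(f"pics/{n}0.png",c["img"][:,:,::-1]); np.savez(f"{n}.npz",**{k:c[k] for k in("camera_matrix","R","t")})
    print(n,c["camera_matrix"].round(1).tolist(),c["R"].round(3).tolist(),c["t"].round(3).tolist())
o=get_obs();print(o["time"],o["tool_pos"],o["orientation"],o["gripper_width"],bot.tip_extent)
E
```

```text
top [[429.0, 0.0, 283.9], [0.0, 429.0, 209.3], [0.0, 0.0, 1.0]] [[-0.03, -1.0, 0.005], [-0.995, 0.029, -0.092], [0.092, -0.007, -0.996]] [0.06, 0.51, 0.97]
side [[517.2, 0.0, 277.9], [0.0, 517.2, 200.1], [0.0, 0.0, 1.0]] [[0.977, -0.213, -0.004], [-0.156, -0.704, -0.693], [0.145, 0.677, -0.721]] [-0.458, 0.165, 1.186]
0.1 [0.22990402 0.60753668 0.30275551] [-3.13967013e+00 -1.78759963e-04  2.77978440e+00] 0.08588419727022872 0.0726
```

View pics/top0.png

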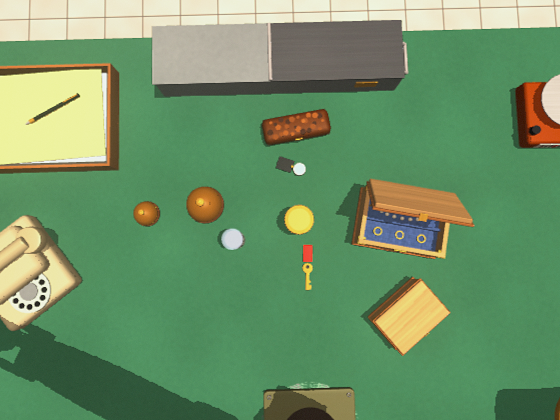

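View pics/side0.png

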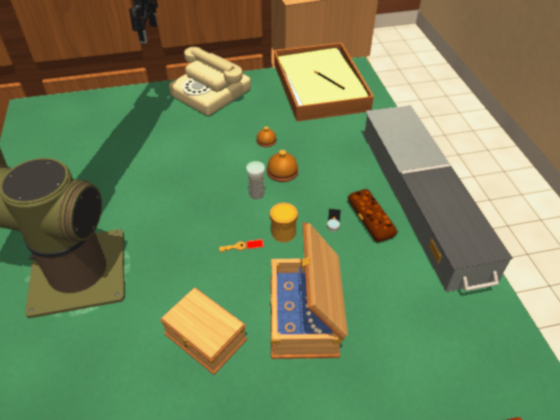

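The top view shows two bells, at (205,204) and a smaller one at (147,213). It shows two chests: an open one at (410,220) and a shut, smaller one at (410,315). The coin tube is at (232,239), the canister at (299,220), the key at (308,265), the loupe at (297,168) and the spectacle case at (296,127). I expect the targets to be the larger bell and the open chest, and will check with a close crop.

```bash
python3 - <<'E'
import cv2,numpy as np
t=cv2.imread("pics/top0.png");s=cv2.imread("pics/side0.png")
f=lambda im,x,y,w,h,W,H:cv2.resize(im[y:y+h,x:x+w],(W,H),interpolation=cv2.INTER_CUBIC)
a=np.vstack([np.hstack([f(t,340,165,140,105,420,315),f(s,255,215,105,150,220,315)]),np.hstack([f(t,125,180,120,80,420,280),f(s,240,120,80,100,220,280)])])
cv2.imwrite("pics/crop.png",a);print(a.shape)
E
```

```text
(595, 640, 3)
```

View pics/crop.png

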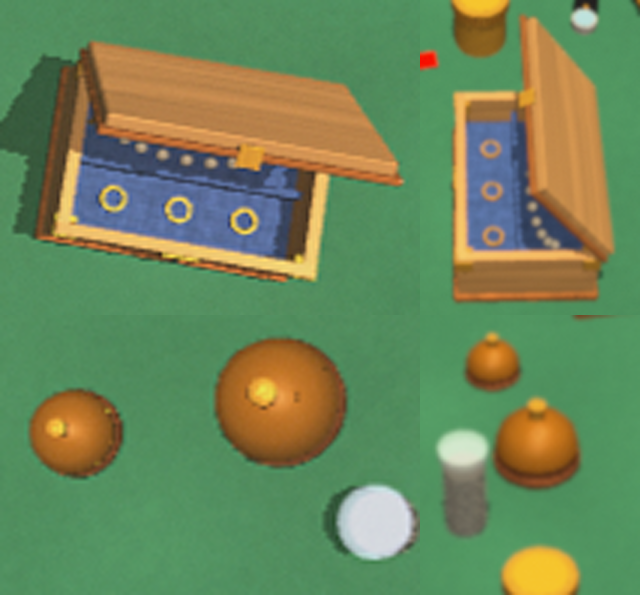

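The open chest at (410,220) and the larger bell fit the description, with its plunger at top (200,202) and side (282.5,152). Next I triangulate both, with checks against the given sizes.

```bash
cat > h.py <<'E'
import cv2,numpy as np
C={n:np.load(n+".npz") for n in("top","side")}
P={n:c["camera_matrix"]@np.c_[c["R"],c["t"]] for n,c in C.items()}
def tri(a,b):
    X=cv2.triangulatePoints(P["top"],P["side"],np.array(a,float),np.array(b,float))[:,0];X=X[:3]/X[3]
    e=[]
    for n,u in(("top",a),("side",b)):
        q=P[n]@np.r_[X,1];e.append(round(float(np.hypot(*(q[:2]/q[2]-u))),1))
    return X,e
def proj(n,X): q=P[n]@np.r_[X,1];return q[:2]/q[2]
E
python3 - <<'E'
from h import *
T=lambda x,y:(340+x/3,165+y/3)
S=lambda x,y:(255+(x-420)/2.095,215+y/2.1)
pts={"plunger":((199.9,201.7),(282.5,152.1)),
"smallbell":((125+56/3.5,180+113/3.5),(240+72/2.75,120+22/2.8)),
"smallplunger_h":((141,212),(266.2,128)),
"freeL":(T(103,120),S(531,20)),"freeR":(T(400,177),S(547,190)),"hingeL":(T(93,42),S(598,90)),"hingeR":(T(345,85),S(610,258)),
"rimFL":(T(56,228),S(455,94)),"rimFR":(T(315,278),S(455,263)),
"tubetop":((232,239),(240+43/2.75,120+133/2.8)),"canister":((299,218),(240+121/2.75,120+260/2.8))}
R={}
for k,(a,b) in pts.items():
    X,e=tri(a,b);R[k]=X;print(k,X.round(4),e)
d=lambda a,b:round(float(np.linalg.norm(R[a]-R[b])),4)
print("w free",d("freeL","freeR"),"hinge",d("hingeL","hingeR"),"len",d("freeL","hingeL"),d("freeR","hingeR"),"rim",d("rimFL","rimFR"))
# model fit of chest: x,y,yaw,angle against all pixel obs
from scipy.optimize import least_squares
def model(p):
    x,y,w,th=p;ex=np.array([np.cos(w),np.sin(w),0]);ey=np.array([-ex[1],ex[0],0]);z=np.array([0,0,1.])
    o=np.array([x,y,0]);u=-ex*np.cos(th)+z*np.sin(th);n=ex*np.sin(th)+z*np.cos(th);h=o+.065*ex+.075*z
    return {"freeL":h+.13*u+.016*n+.095*ey,"freeR":h+.13*u+.016*n-.095*ey,"hingeL":h+.016*n+.095*ey,"hingeR":h+.016*n-.095*ey,"rimFL":o-.065*ex+.075*z+.095*ey,"rimFR":o-.065*ex+.075*z-.095*ey},h+.115*u+.016*n
def res(p):
    m,_=model(p);return np.concatenate([np.r_[proj("top",m[k])-pts[k][0],proj("side",m[k])-pts[k][1]] for k in m])
c=(R["rimFL"]+R["rimFR"])/2
s=least_squares(res,[c[0]+.06,c[1],-.15,.9]);print("chest x y yaw th",s.x.round(4),"res",s.fun.round(1),"lid_edge",model(s.x)[1].round(4))
for k,v in model(s.x)[0].items():print(k,v.round(3))
E
```

```text
plunger [0.5311 0.2303 0.0672] [0.4, 0.2]
smallbell [0.5139 0.3674 0.0459] [0.6, 0.3]
smallplunger_h [0.5143 0.3677 0.0451] [0.5, 0.2]
freeL [ 0.5018 -0.1299  0.1855] [0.9, 0.6]
freeR [ 0.4633 -0.318   0.191 ] [3.1, 2.4]
hingeL [ 0.5709 -0.1487  0.0805] [1.4, 1.0]
hingeR [ 0.5296 -0.3317  0.0781] [0.7, 0.5]
rimFL [ 0.4313 -0.116   0.0723] [0.8, 0.5]
rimFR [ 0.391  -0.3031  0.0721] [0.0, 0.0]
tubetop [0.446  0.1578 0.094 ] [0.5, 0.3]
canister [0.4868 0.0125 0.0719] [0.2, 0.1]
w free 0.1921 hinge 0.1876 len 0.1271 0.1316 rim 0.1913
chest x y yaw th [ 0.474  -0.2235 -0.2121  0.9931] res [ 2.1 -1.  -0.4 -1.4  0.8 -2.1 -3.5 -0.1 -0.2 -1.5 -1.2 -1.3  1.5 -0.2
  1.5 -1.1  0.6  1.1  0.2 -0.4  0.3  0.3 -0.3 -0.9] lid_edge [ 0.4892 -0.2268  0.1801]
freeL [ 0.501 -0.132  0.193]
freeR [ 0.461 -0.318  0.193]
hingeL [ 0.571 -0.147  0.084]
hingeR [ 0.531 -0.333  0.084]
rimFL [ 0.43  -0.117  0.075]
rimFR [ 0.39  -0.303  0.075]
```

The sizes and heights check out: the chest rim is at 72 mm and 191 mm wide, the plunger at 67 mm (given 70), and the lid is about 57° open. Now I work out the shift to behind and above the lid.

```bash
cat >> h.py <<'E'
from scipy.spatial.transform import Rotation as Ro
def chest(X,Y,Z):  # chest frame -> world
    w=-.2121;return np.array([.474+X*np.cos(w)-Y*np.sin(w),-.2235+X*np.sin(w)+Y*np.cos(w),Z])
def shift(tip,yaw=None):
    from workcell import get_obs
    o=get_obs();R=Ro.from_euler("xyz",o["orientation"])
    d=R.inv().apply(np.array(tip)-[0,0,-.0726]-o["tool_pos"])*1000
    return d.round(1), None if yaw is None else round(float(-np.degrees(yaw-o["orientation"][2])),1)
E
python3 -c "
from h import *
print(shift(chest(.09,0,.26),np.pi-.2121))"
```

```text
(array([-611.4, -677.5,  -28.7]), -8.6)
```

```bash
python3 -m handwheel '[[[-30,-34,-30,-1,0],[-70,-78,-30,-2,0],[-110,-122,-30,-3,0],[-150,-166,-30,-4,0],[-190,-210,-30,-5,0],[-230,-255,-30,-6,0],[-270,-299,-30,-7,0],[-310,-343,-30,-8,0],[-345,-382,-30,-8.6,0],[-360,-399,-30,-8.6,0]]]'; python3 -c "
from h import *
print(shift(chest(.09,0,.26),np.pi-.2121))"
```

```text
time: 1.35
tool_pos: [0.4259, 0.1049, 0.3335]
orientation: [-3.141, -0.0, 2.927]
wrist_force: [0.3, 0.5, -0.2]
gripper_width: 0.0
grip_force: 0.0
(array([-207.1, -310.4,    1. ]), -0.2)
```

```bash
python3 -m handwheel '[[[-25,-38,0,0,0],[-57,-86,0,0,0],[-90,-135,0,0,0],[-123,-184,0,0,0],[-156,-233,0,0,0],[-185,-277,0,0,0],[-200,-300,0,0,0],[-207,-310,0,0,0],[-207,-310,0,0,0],[-207,-310,0,0,0]]]'; python3 -c "
from h import *
print(shift(chest(.09,0,.178),np.pi-.2121))
from workcell import optics
c=[optics.camera(n)['img'][:,:,::-1] for n in('top','side')]
cv2.imwrite('pics/p1.png',cv2.resize(np.hstack([c[0][100:300,320:520],c[1][150:350,230:430]]),(800,400)))"
```

```text
time: 2.6
tool_pos: [0.5626, -0.2382, 0.3339]
orientation: [3.141, -0.0, 2.931]
wrist_force: [0.0, 0.2, -0.7]
gripper_width: -0.0002
grip_force: 0.0
(array([-0.3, -4.3, 83.3]), 0.1)
```

View pics/p1.png

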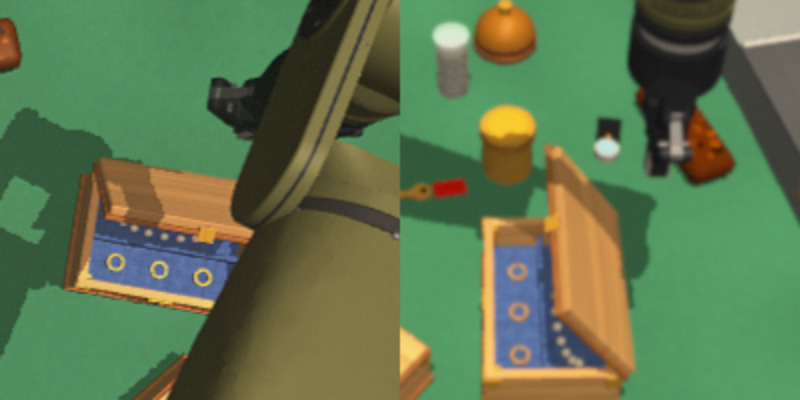

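The side view shows the shut fingertips at about (357,235), behind and above the lid. The arm passes well clear above. I check the projected tip and then descend.

```bash
python3 -c "
from h import *
print(proj('side',[.5626,-.2382,.2613]),proj('side',[.5626,-.2382,.25]))"; python3 -m handwheel '[[[0,-4,15,0,0],[0,-4,30,0,0],[0,-4,45,0,0],[0,-4,60,0,0],[0,-4,75,0,0],[0,-4,82,0,0],[10,-4,83,0,0],[20,-4,83,0,0],[30,-4,83,0,0],[40,-4,83,0,0]]]'; python3 - <<'E'
from h import *
from workcell import get_obs
o=get_obs();print(o["tool_pos"],o["wrist_force"])
w=-.2121;ex=np.array([np.cos(w),np.sin(w)])
print("tip chest X,Z",(o["tool_pos"][:2]-[.474,-.2235])@ex,o["tool_pos"][2]-.0726)
for th in np.arange(1.1,-.01,-.1):
    c,s=np.cos(th),np.sin(th)
    print(round(th,2),"X,Z tip centre",round(1e3*(.065-.112*c+.016*s+.011),1),round(1e3*(.075+.112*s+.016*c),1))
E
```

```text
[357.54473911 235.81325602] [356.86871288 239.87297069]
time: 3.95
tool_pos: [0.5222, -0.2347, 0.2516]
orientation: [-3.141, 0.001, 2.93]
wrist_force: [0.7, 0.6, 0.1]
gripper_width: 0.0001
grip_force: 0.0
[ 0.52219324 -0.2347006   0.25155861] [0.72423452 0.5772     0.12094695]
tip chest X,Z 0.049471156085983146 0.1789586073288178
1.1 X,Z tip centre 39.5 182.1
1.0 X,Z tip centre 28.9 177.9
0.9 X,Z tip centre 18.9 172.7
0.8 X,Z tip centre 9.4 166.5
0.7 X,Z tip centre 0.6 159.4
0.6 X,Z tip centre -7.4 151.4
0.5 X,Z tip centre -14.6 142.7
0.4 X,Z tip centre -20.9 133.4
0.3 X,Z tip centre -26.3 123.4
0.2 X,Z tip centre -30.6 112.9
0.1 X,Z tip centre -33.8 102.1
-0.0 X,Z tip centre -36.0 91.0
```

```bash
python3 -m handwheel '[[[10,0,0,0,0],[20,0,1,0,0],[31,0,6,0,0],[40,0,12,0,0],[49,0,19,0,0],[57,0,27,0,0],[64,0,36,0,0],[71,0,45,0,0],[76,0,55,0,0],[76,0,55,0,0]]]'; python3 - <<'E'
from h import *
from workcell import optics
c=[optics.camera(n)['img'][:,:,::-1] for n in('top','side')]
cv2.imwrite('pics/p2.png',cv2.resize(np.hstack([c[0][100:300,320:520],c[1][190:390,230:430]]),(800,400)))
print(shift(chest(-.036,0,.091)))
E
```

```text
time: 5.2
tool_pos: [0.4475, -0.2182, 0.1942]
orientation: [3.14, -0.003, 2.93]
wrist_force: [-0.2, 0.6, 0.3]
gripper_width: -0.0002
grip_force: 0.0
(array([ 9.9,  0.6, 31.8]), None)
```

View pics/p2.png

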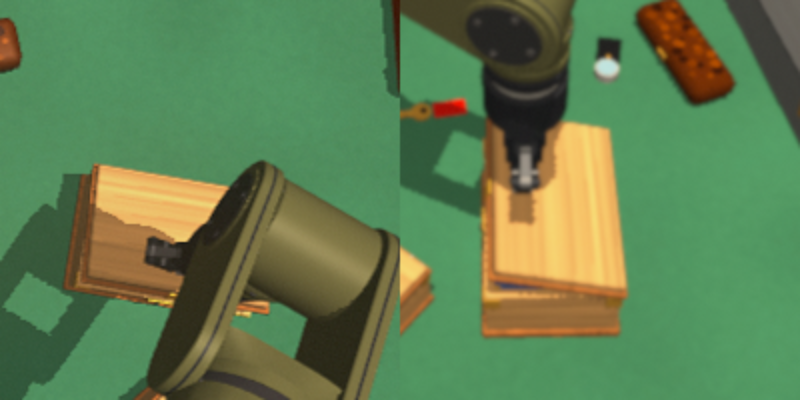

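The lid has followed the fingers and is now nearly shut. The tip is on the outer face at side crop (525,190), and a gap still shows at the front. I continue slowly.

```bash
python3 -m handwheel '[[[2,0,5,0,0],[4,0,10,0,0],[6,0,15,0,0],[8,0,20,0,0],[9,0,24,0,0],[10,0,27,0,0],[10,0,29,0,0],[10,0,30,0,0],[10,0,31,0,0],[10,0,31,0,0]]]'; python3 -c "
from h import *
print(shift(chest(-.036,0,.091)))"
```

```text
time: 6.55
tool_pos: [0.4387, -0.2166, 0.1647]
orientation: [3.141, -0.0, 2.93]
wrist_force: [-0.0, 0.5, 0.3]
gripper_width: -0.0002
grip_force: 0.0
(array([0.1, 0.7, 1.1]), None)
```

```bash
python3 -m handwheel '[[[0,0,0.5,0,0],[0,0,1,0,0],[0,0,1.5,0,0],[0,0,2,0,0],[0,0,2.5,0,0],[0,0,2.5,0,0],[0,0,2.5,0,0],[0,0,2.5,0,0],[0,0,2.5,0,0],[0,0,2.5,0,0]]]'
```

```text
time: 7.8
tool_pos: [0.4388, -0.2167, 0.1636]
orientation: [3.141, -0.001, 2.93]
wrist_force: [-5.1, 2.3, 8.9]
gripper_width: -0.0002
grip_force: 4.3
```

The lid is on its stop: 9 N with the tip at 91.0 mm. I lift off, then check the lid and refine the plunger position.

```bash
python3 -m handwheel '[[[0,0,-10,0,0],[0,0,-30,0,0],[0,0,-60,0,0],[0,0,-95,0,0],[0,0,-110,0,0],[-10,40,-110,0,0],[-20,90,-110,0,0],[-30,140,-110,0,0],[-40,190,-110,0,0],[-50,210,-110,0,0]]]'; python3 - <<'E'
from h import *
from workcell import optics
c={n:optics.camera(n)['img'][:,:,::-1] for n in('top','side')}
cv2.imwrite('pics/p3.png',np.hstack([cv2.resize(c['top'][160:270,330:490],(400,275)),cv2.resize(c['side'][230:370,240:380],(275,275))]))
for n,u in(("top",(199.9,201.7)),("side",(282.5,151.6))):
    q=C[n];d=q["R"].T@np.linalg.solve(q["camera_matrix"],np.r_[u,1]);o=-q["R"].T@q["t"];print(n,(o+d*(.07-o[2])/d[2]).round(4))
print(shift([.531,.230,.09]))
E
```

```text
time: 9.05
tool_pos: [0.5321, -0.0198, 0.2716]
orientation: [-3.142, -0.001, 2.933]
wrist_force: [0.8, -0.7, 0.0]
gripper_width: -0.0002
grip_force: 0.0
top [0.5299 0.2299 0.07  ]
side [0.5315 0.2291 0.07  ]
(array([ 53.4, 245. , 109.2]), None)
```

View pics/p3.png

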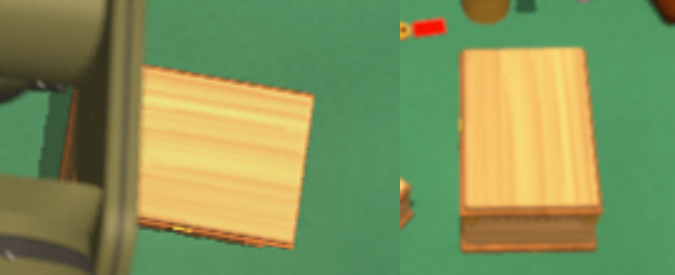

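The lid sits flush and shut in both views. Both rays put the plunger at (0.531, 0.230). Next I move above it with the tip at z ≈ 0.10.

```bash
python3 -m handwheel '[[[8,35,0,0,0],[18,85,0,0,0],[29,135,0,0,0],[40,185,0,0,0],[49,225,0,0,0],[53,245,0,0,0],[53,245,30,0,0],[53,245,60,0,0],[53,245,85,0,0],[53,245,97,0,0]]]'; python3 - <<'E'
from h import *
from workcell import optics
c={n:optics.camera(n)['img'][:,:,::-1] for n in('top','side')}
cv2.imwrite('pics/p4.png',np.hstack([cv2.resize(c['top'][150:260,130:290],(480,330)),cv2.resize(c['side'][100:200,230:330],(330,330))]))
print(shift([.5307,.2297,.07]))
E
```

```text
time: 10.4
tool_pos: [0.531, 0.2271, 0.1734]
orientation: [-3.14, -0.002, 2.928]
wrist_force: [0.1, -0.4, -0.3]
gripper_width: -0.0001
grip_force: 0.0
(array([ 0.7,  2.1, 31.3]), None)
```

View pics/p4.png

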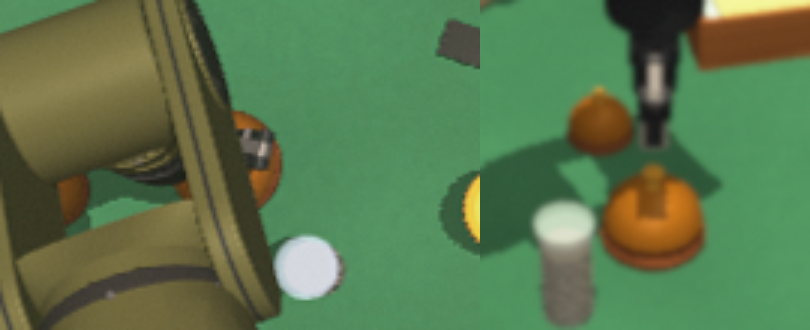

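The shut tip is centred above the plunger in the side crop, at (653,145) over (653,172). I descend to just above contact and let it settle.

```bash
python3 -m handwheel '[[[0,2,8,0,0],[0,2,16,0,0],[0,2,22,0,0],[0,2,26,0,0],[0,2,28,0,0],[0,2,28,0,0],[0,2,28,0,0],[0,2,28,0,0],[0,2,28,0,0],[0,2,28,0,0]]]';python3 -c "
from h import *
print(shift([.5307,.2297,.065]))"
```

```text
time: 11.75
tool_pos: [0.5319, 0.2308, 0.1475]
orientation: [3.142, 0.0, 2.93]
wrist_force: [-0.4, 0.3, 0.0]
gripper_width: -0.0003
grip_force: 0.0
(array([ 0.9, -1.3,  9.9]), None)
```

```bash
python3 -m handwheel '[[[1,-1,2,0,0],[1,-1,4,0,0],[1,-1,5.5,0,0],[1,-1,7,0,0],[1,-1,8.5,0,0],[1,-1,9.5,0,0],[1,-1,10.5,0,0],[1,-1,11,0,0],[1,-1,11,0,0],[1,-1,11,0,0]]]'
```

```text
time: 13.0
tool_pos: [0.5307, 0.23, 0.1374]
orientation: [-3.141, -0.001, 2.93]
wrist_force: [-5.1, -1.7, 8.9]
gripper_width: 0.0001
grip_force: 4.1
```

The plunger is fully down: tip at 64.8 mm and 9 N, above the 3.6 N needed. I withdraw straight up.

```bash
python3 -m handwheel '[[[0,0,-3,0,0],[0,0,-8,0,0],[0,0,-20,0,0],[0,0,-45,0,0],[0,0,-80,0,0],[0,0,-115,0,0],[0,0,-145,0,0],[0,0,-160,0,0],[0,0,-160,0,0],[0,0,-160,0,0]]]' && python3 -m handwheel '[[[15,-30,0,0,0],[40,-70,0,0,0],[70,-110,0,0,0],[90,-140,0,0,0],[100,-150,0,0,0],[100,-150,0,0,0],[100,-150,0,0,0],[100,-150,0,0,0],[100,-150,0,0,0],[100,-150,0,0,0]]]'; python3 - <<'E'
import cv2
from workcell import optics
cv2.imwrite('pics/end.png',optics.camera('side')['img'][:,:,::-1])
E
```

```text
time: 14.25
tool_pos: [0.5301, 0.2298, 0.2947]
orientation: [-3.14, -0.002, 2.93]
wrist_force: [-0.0, -0.4, 0.6]
gripper_width: 0.0003
grip_force: 0.0
time: 15.5
tool_pos: [0.4016, 0.1045, 0.2964]
orientation: [-3.142, -0.0, 2.93]
wrist_force: [0.1, -0.2, 0.7]
gripper_width: -0.0
grip_force: 0.0
```

View pics/end.png

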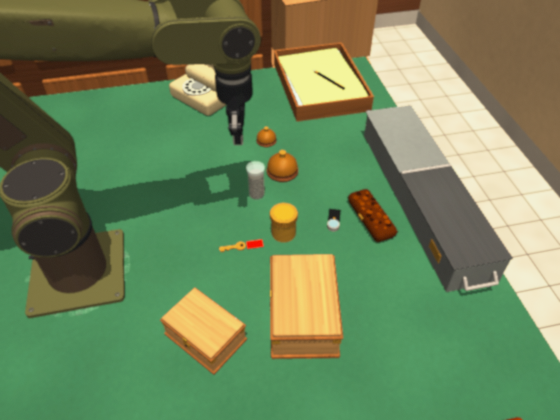

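The side view shows the chest shut, the bell at (283,165) and every bystander where it began, and the hand well clear at (237,140). I hand in.

```bash
python3 -c "
from workcell import ticket
print(ticket.job_done())"
```

```text
the job is handed in; nothing more can be done
None
```

The chest lid was pushed fully shut, then the bell plunger was pressed all the way down and released. The hand is drawn back well over 10 cm, nothing else looks moved in the last picture, and the job is handed in; no verdict was returned.

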